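# Switch on the guarded solder supply

## Robot

A 6-joint arm with a two-finger parallel gripper is mounted at the origin on the work surface. World frame = base frame: x ahead of the robot, y to its left, z up, the work surface at z = 0. Lengths are in m, angles in degrees, forces in N, time in s.
With the tool pointing down it reaches from about 0.35 to 0.875 m from the base axis. Payload 4.2 kg.
Tool frame: the origin (TCP) lies between the finger pads; the fingertips stand 8 mm ahead of it and the grasp point (between the pads) lies 11 mm behind it; x points along the fingers, y is the direction in which the jaws open and shut, and the axes are right-handed (so a half turn about x gives the same grasp; the last joint's range is limited). The gripper opens to 87 mm and grips with 3 to 60 N. Pads are 19 mm wide; open, the fingers measure 117 mm over their backs; the gripper's body (75 mm by 190 mm) begins 51 mm behind the grasp point.
Start: joints at [-59.611, 22.042, 0.453, 0, -68.411, -14.817], TCP at [0.168, -0.602, 0.231] pointing down, gripper open.
Joint ranges: [-179.83, 179.83], [-69.29, 118.12], [-61.27, 80.66], [-181.25, 117.63], [-171.15, -9.14], [-177.46, 177.46]. Speed limits (degrees/s): [159.86, 159.86, 180, 180, 180, 180].

## Interface

Orientations are given as a 3x3 rotation matrix whose columns are the frame's x, y, z axes.
In Python, from station import r gives the robot as it stands. The module is installed in compiled form; this text tells all that it offers.
- The arm moves only by the tool move_arm, never from a script. Its argument "increments" is one flat list of numbers, 7 for each row, row after row: the turn, a rotation vector about the tool's x, y, z in degrees, then the shift along the tool's x, y, z in m, then the finger opening in m, from 0 to 0.087. A call has 1 to 12 rows; each row is the pose to reach, as a shift and turn from the pose commanded when the call began, along the tool's axes at that moment; what a row does not reach only later rows make up. A row lasts 1/12 s, in which the tool goes at most 41.7 mm and 7.16 degrees, less where a joint would pass 70% of its speed; a pose out of reach is approached as far as the arm can. A call with a gripper value outside its range is refused whole. The fingers move at their own pace and stop on an object; the grip force is fixed at half the most. Time passes only in rows, so rows that repeat a pose let the fingers close. It gives the time, the measured TCP pose, the force and the opening at its end, in the units of the state.
- r.sense(): the state, without advancing time (a new reading comes with each control period).
- r.capture(name): name is "side" or "top"; returns the picture (384x512x3 uint8, red, green, blue); there is no depth.
- r.calibration(name): a dict with "fx", "fy", "cx", "cy" (pixels), "rvec" (rotation vector, rad) and "tvec" (3), from world to camera coordinates, as OpenCV has them. Camera axes: x right, y down, z forward; pixel columns grow to the right and rows downward; lengths in m; the calibration is good to about 2 mm. A picture is of the moment at which its call begins. calibration takes no time and is no camera call.
- r.finish_job(): hands the job in, once; it reports no verdict.
The state is a dict: "time_s": time; "joints": joint angles; "joint_velocities": joint speeds; "effort": joint torques, N m; "tcp_pos": TCP position; "ee_rot": TCP orientation; "wrist_force": force on the tool from outside, world axes, zero at the start; "moment": the same for the moment, N m; "gripper_width": opening from 0.0 (shut) to 1.0 (fully open).
Only numpy, scipy, OpenCV 4.12 (cv2) and the standard library are available. Lean on these libraries where they do the work, as an engineer would, in place of code of your own. Each camera call takes 0.05 s, during which the arm holds its last target.

## Task

Switch on the soldering supply, the box with the red guard: with a fingertip lift the red guard right back until it stays up by itself, push the toggle beneath it fully over to the back, then tip the guard forward so that it drops shut again. Work gently, with nothing gripped or pinched, and leave the yellow-guarded switch and the spool, tin and pliers alone.

Things in the scene. Friction and masses are not known exactly. Their poses are not given: they have to be found in the camera images.
- red_unit: Switch box (solder-iron supply, RED guard): grey metal box, aluminium top panel, screwed to the bench and immovable, 95 (x) by 110 (y) by 50 mm high. Origin under it, on the bench; the box spans x -50 to +45 mm, y +-55 mm; z up. Its -x side is the front (roughly facing the robot, yaw varies), +x the back. A hinged guard covers the toggle in the middle of the panel.
- red_guard (a joint): Angle of the red plastic guard (about 60 g): 0 = shut; grows as its front rises and swings back; stop at 1.65 rad. It turns freely under its weight: left above about 1.2 rad it falls back and stays on its stop, below about 0.95 rad it falls shut. Open, it is all behind the hinge line, the lip points up, its end about 135 mm above the bench at unit x +79 mm, the former top faces the back.
- red_hinge (a point): Middle of the red guard's hinge line, which runs along unit y at unit x +35, z 58 mm. The guard is a cover 65 mm long (x), 56 mm wide (y), open below and behind: shut, its flat top (4 mm plate) is 96 mm above the bench, front wall at unit x -30 mm, side walls out to y +-28 mm, lower edges 2 mm above the panel.
- red_lip (a point): Middle of the underside of the red guard's lip: the top plate runs on 16 mm in front of the front wall (to unit x -46 mm), so that a fingertip fits under it to lift it (a level push on its edge jams). Shut, this point is 92 mm above the bench at unit x -38 mm. Moves with the guard; its z axis is normal to the guard's top.
- red_toggle (a joint): Angle of the bare steel toggle under the red guard: 0 = off, leaning 0.42 rad to the front; 0.84 rad (its stop) = on, leaning 0.42 rad to the back. It starts at 0 to 0.1. Moves with about 1 N at the tip and stays where it is left. Covered above, in front and at the sides while the guard is shut; clears the shut guard in both positions.
- red_tip (a point): Centre of the ball tip (13 mm in diameter) of the red toggle; off: unit x -14, z 77 mm; on: unit x +10, z 77 mm. Pivot on the panel at unit x -2, z 50 mm, axis along unit y; lever 8 mm thick, tip centre 30 mm from the pivot.
- yellow_unit: Switch box (other supply, YELLOW guard): grey metal box, aluminium top panel, screwed to the bench and immovable, 95 (x) by 110 (y) by 50 mm high. Origin under it, on the bench; the box spans x -50 to +45 mm, y +-55 mm; z up. Its -x side is the front (roughly facing the robot, yaw varies), +x the back. A hinged guard covers the toggle in the middle of the panel.
- yellow_guard (a joint): Angle of the yellow plastic guard (about 60 g): 0 = shut; grows as its front rises and swings back; stop at 1.65 rad. It turns freely under its weight: left above about 1.2 rad it falls back and stays on its stop, below about 0.95 rad it falls shut. Open, it is all behind the hinge line, the lip points up, its end about 135 mm above the bench at unit x +79 mm, the former top faces the back.
- yellow_hinge (a point): Middle of the yellow guard's hinge line, which runs along unit y at unit x +35, z 58 mm. The guard is a cover 65 mm long (x), 56 mm wide (y), open below and behind: shut, its flat top (4 mm plate) is 96 mm above the bench, front wall at unit x -30 mm, side walls out to y +-28 mm, lower edges 2 mm above the panel.
- yellow_lip (a point): Middle of the underside of the yellow guard's lip: the top plate runs on 16 mm in front of the front wall (to unit x -46 mm), so that a fingertip fits under it to lift it (a level push on its edge jams). Shut, this point is 92 mm above the bench at unit x -38 mm. Moves with the guard; its z axis is normal to the guard's top.
- yellow_toggle (a joint): Angle of the bare steel toggle under the yellow guard: 0 = off, leaning 0.42 rad to the front; 0.84 rad (its stop) = on, leaning 0.42 rad to the back. It starts at 0 to 0.1. Moves with about 1 N at the tip and stays where it is left. Covered above, in front and at the sides while the guard is shut; clears the shut guard in both positions.
- yellow_tip (a point): Centre of the ball tip (13 mm in diameter) of the yellow toggle; off: unit x -14, z 77 mm; on: unit x +10, z 77 mm. Pivot on the panel at unit x -2, z 50 mm, axis along unit y; lever 8 mm thick, tip centre 30 mm from the pivot.
- spool: Loose green solder spool standing upright, 52 mm in diameter, 34 mm high; origin under it. Bystander.
- tin: Loose round steel flux tin, 52 mm in diameter, 30 mm high; origin under it. Bystander.
- pliers: Loose blue-handled pliers lying flat, about 150 mm long, 45 mm wide, 12 mm high; origin on the bench near the joint, x towards the jaws. Bystander.
Mind the look-alikes: they are no part of the job. What is shaped like the yellow_unit but blue is not meant. What is shaped like the red_unit but purple is not meant.

How it is judged (in metres and radians):
On the way, in this order (a step that is already met when the one before it is completed fails the run):
1. the red guard is swung right back (past 1.4 rad) with its toggle still off (value of joint red_guard above 1.4 rad and value of joint red_toggle below 0.3 rad), for 0.2 s.
2. with the guard up, the red toggle is fully over to on (past 0.74 of 0.84 rad) (value of joint red_guard above 1 rad and value of joint red_toggle above 0.74 rad), for 0.2 s.
3. the red guard is shut again (below 0.06 rad) with the toggle on (value of joint red_guard below 0.06 rad and value of joint red_toggle above 0.74 rad), for 0.2 s.
At the end, for the whole second after the job is handed in: The red guard is shut (within 0.06 rad) and still, the red toggle is fully on (past 0.74 of 0.84 rad), the yellow guard is shut (within 0.06 rad) and its toggle off (below 0.15 rad), and spool, tin and pliers are within 20 mm of where they were (all of step 3 and velocity of joint red_guard below 0.1 rad/s and value of joint yellow_guard below 0.06 rad and value of joint yellow_toggle below 0.15 rad and distance of each of spool, tin, pliers from where it was at the start of the episode below 0.02 m); the robot touches nothing.
It fails at once if the red guard is pinched or forced (more than 35 N between fingers and guard) (contact force between the fingers and red_guard above 35 N).
It fails at once if the red toggle is pinched or forced (more than 35 N between fingers and toggle) (contact force between the fingers and red_toggle above 35 N).
It fails at once if the yellow switch is operated (guard raised past 0.2 rad or toggle moved past 0.2 rad) (value of joint any of yellow_guard, yellow_toggle above 0.2 rad).
It fails at once if the spool, tin or pliers are shifted by more than 20 mm or lifted by more than 8 mm (distance of any of spool, tin, pliers from where it was at the start of the episode above 0.02 m or height (world z) of any of spool, tin, pliers above 0.008 m).
It also fails if it takes over 48 s, if anything falls off the work surface, if the arm or the gripper's body presses on something with over 40 N, if the wrist force passes 120 N, or if a joint passes its speed limit or range.

## Working session

There is one attempt and no reset: what is moved stays moved. The work goes in short steps, Python scripts to look and compute and a tool call to move; the robot and the scene stay as the last step left them, time stands still between calls to the robot, and variables do not carry over. Pictures are saved under pics/ and viewed, and the job is handed in when it is done.

Besides the shell and the picture viewer there is one more tool, called after ">>>" as name(argument=value, ...) on one line, values as JSON. move_arm: Moves the arm, as the interface text tells. Its arguments: {"type":"object","properties":{"increments":{"type":"array","items":{"type":"number"}}},"required":["increments"]}

```bash
mkdir -p pics; python3 - <<'E'
from station import r
import cv2
for n in("side","top"):
    im=r.capture(n); cv2.imwrite(f"pics/{n}0.png",cv2.cvtColor(im,cv2.COLOR_RGB2BGR)); print(r.calibration(n))
s=r.sense();print(s)
E
```

```text
{'fx': 475.58693296382467, 'fy': 475.58693296382467, 'cx': 256.1768255207461, 'cy': 187.89757949270324, 'rvec': array([ 0.32348086, -2.62858152,  1.45566648]), 'tvec': array([0.53916503, 0.13038722, 1.03691557])}
{'fx': 497.51902605243356, 'fy': 497.51902605243356, 'cx': 262.1358093925807, 'cy': 198.96043135625442, 'rvec': array([ 2.18662942, -2.1293808 ,  0.12550284]), 'tvec': array([0.00296339, 0.55136125, 1.32871919])}
{'time_s': 0.1, 'joints': array([-5.96115397e+01,  2.20869248e+01,  3.85672234e-01, -2.38443265e-02,
       -6.84120664e+01, -1.48161622e+01]), 'joint_velocities': array([-0.03445737, -0.13246326,  0.12477631,  0.10448259,  0.0563424 ,
        0.09750742]), 'effort': array([-5.37794804e-04, -3.91689742e+01,  1.87934840e+01,  4.23192054e+00,
        1.34771259e-02, -7.48145976e-05]), 'tcp_pos': array([ 0.16764111, -0.60153857,  0.22955358]), 'ee_rot': array([[-6.66662648e-04, -2.68305571e-01,  9.63333627e-01],
       [ 1.90179772e-03,  9.63331758e-01,  2.68306367e-01],
       [-9.99997969e-01,  2.01093553e-03, -1.31954376e-04]]), 'wrist_force': array([ 0.54751552, -0.25347745,  0.72862709]), 'moment': array([-0.05208271, -0.00305885, -0.01850316]), 'gripper_width': 0.9990731649220091}
```

View pics/side0.png

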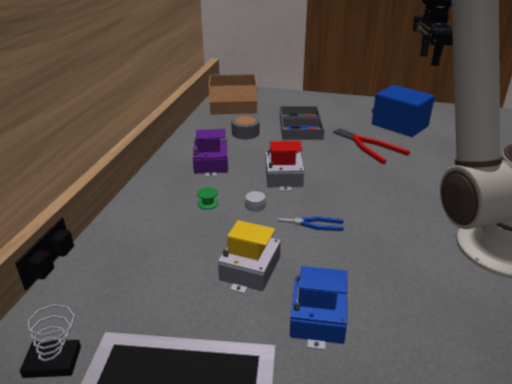

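View pics/top0.png

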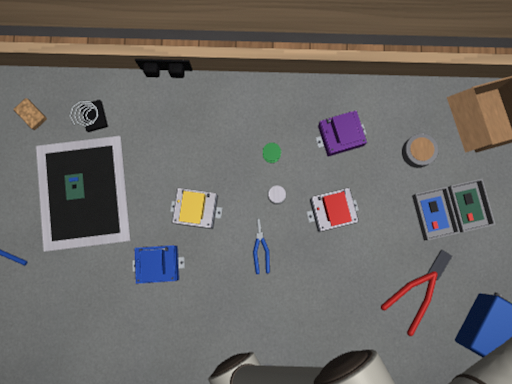

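```bash
cat > h.py <<'E'
import numpy as np,cv2
from station import r
def cal(n):
    c=r.calibration(n);K=np.array([[c['fx'],0,c['cx']],[0,c['fy'],c['cy']],[0,0,1]]);R=cv2.Rodrigues(c['rvec'])[0];return K,R,np.array(c['tvec'])
def ray(n,uv,z):
    K,R,t=cal(n);o=-R.T@t;d=R.T@np.linalg.inv(K)@np.array([uv[0],uv[1],1.]);return o+d*(z-o[2])/d[2]
def proj(n,P):
    K,R,t=cal(n);p=(R@np.atleast_2d(P).T).T+t;q=(K@p.T).T;return q[:,:2]/q[:,2:]
def show(n,x0,y0,x1,y1,s,f,im=None):
    im=r.capture(n) if im is None else im
    c=cv2.resize(cv2.cvtColor(im[y0:y1,x0:x1],cv2.COLOR_RGB2BGR),None,fx=s,fy=s,interpolation=cv2.INTER_CUBIC);cv2.imwrite(f,c);return c
E
python3 - <<'E'
from h import *
a=cv2.cvtColor(cv2.imread("pics/top0.png"),cv2.COLOR_BGR2RGB);b=cv2.cvtColor(cv2.imread("pics/side0.png"),cv2.COLOR_BGR2RGB)
A=show("top",290,170,380,250,6,"x.png",a);B=show("side",250,130,320,200,6,"x.png",b)
cv2.imwrite("pics/crop0.png",np.hstack([A[:420],B[:420,:]])[:, :800] if 0 else cv2.resize(np.hstack([A[:420],B[:420]]),(800,350)))
h=cv2.cvtColor(a,cv2.COLOR_RGB2HSV)
m=(((h[...,0]<8)|(h[...,0]>172))&(h[...,1]>170)&(h[...,2]>90)).astype(np.uint8)
n,l,st,ce=cv2.connectedComponentsWithStats(m)
for i in range(1,n):
    if st[i,4]>30: print(st[i],ce[i])
k=l[209,340];mm=(l==k).astype(np.uint8)
c=max(cv2.findContours(mm,0,1)[0],key=cv2.contourArea);rc=cv2.minAreaRect(c);bx=cv2.boxPoints(rc);print(rc)
for p in bx: print(p,ray("top",p,.096))
# bright panel
g=((h[...,1]<60)&(h[...,2]>140)).astype(np.uint8); g[:, :315]=0;g[:,357:]=0;g[:185]=0;g[232:]=0
g|=mm
c=max(cv2.findContours(g,0,1)[0],key=cv2.contourArea);rc=cv2.minAreaRect(c);print(rc)
for p in cv2.boxPoints(rc): print(p,ray("top",p,.05))
for i in ("top","side"):
    K,R,t=cal(i);print(-R.T@t)
E
```

```text
[324 192  27  33 609] [336.77175698 208.52052545]
[382 272  55  64 681] [414.94860499 297.25403818]
((336.6813659667969, 208.68911743164062), (29.572120666503906, 20.71575355529785), 75.25643920898438)
[322.90158 197.02591] [ 0.55280015 -0.14114279  0.096     ]
[342.93527 191.75388] [ 0.56806577 -0.19329925  0.096     ]
[350.46115 220.35233] [ 0.49368502 -0.21336297  0.096     ]
[330.42746 225.62436] [ 0.47861328 -0.16154172  0.096     ]
((336.1470947265625, 208.58824157714844), (35.65273666381836, 42.20119857788086), 75.96376037597656)
[311.353   196.41177] [ 0.55950173 -0.11534009  0.05      ]
[352.29416 186.17648] [ 0.59038542 -0.22582193  0.05      ]
[360.9412  220.76471] [ 0.49706343 -0.24951776  0.05      ]
[320.00003 231.     ] [ 0.46665183 -0.13990008  0.05      ]
[0.38879475 0.01087227 1.38499933]
[0.32565262 0.91638554 0.66112145]
```

View pics/crop0.png

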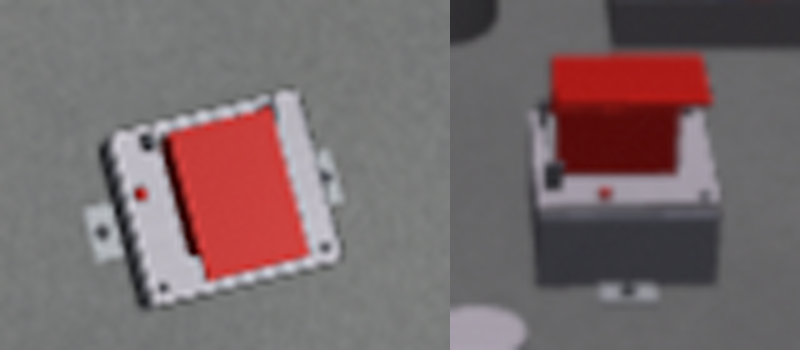

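```bash
cat >> h.py <<'E'
def unit(o,yaw):
    c,s=np.cos(yaw),np.sin(yaw);return lambda P:np.atleast_2d(P)@np.array([[c,s,0],[-s,c,0],[0,0,1.]])+np.array([o[0],o[1],0])
E
cat > ov.py <<'E'
from h import *
import sys
def ov(o,yaw,f):
    U=unit(o,np.radians(yaw));out=[]
    for n,(x0,y0,x1,y1) in (("top",(295,175,375,245)),("side",(245,130,325,200))):
        im=cv2.cvtColor(cv2.imread(f"pics/{n}0.png"),cv2.COLOR_BGR2RGB);s=5
        c=show(n,x0,y0,x1,y1,s,"x.png",im)
        for P,col in (([[-50,-55,50],[45,-55,50],[45,55,50],[-50,55,50]],(0,255,0)),([[-46,-28,96],[35,-28,96],[35,28,96],[-46,28,96]],(255,255,0)),([[-50,55,0],[45,55,0],[45,55,50],[-50,55,50]],(0,255,255))):
            q=proj(n,U(np.array(P)/1000));q=((q-[x0,y0]+.5)*s).astype(int);cv2.polylines(c,[q],True,col,1)
        out.append(c)
    cv2.imwrite(f,np.hstack(out))
E
python3 - <<'E'
from h import *
from ov import ov
P=[ray("top",p,.05)[:2] for p in ((312.2,195.8),(349.2,188.2),(357.4,221.2),(319.8,230.4))]
print(np.array(P),np.mean(P,0))
ov((.530,-.1765),15,"pics/ov1.png")
E
```

```text
[[ 0.56122941 -0.11760462]
 [ 0.58462546 -0.21747393]
 [ 0.49563908 -0.24001178]
 [ 0.46824577 -0.13934343]] [ 0.52743493 -0.17860844]
```

View pics/ov1.png

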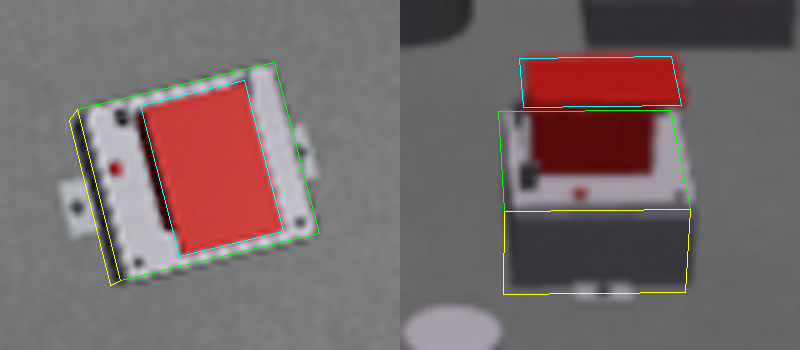

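Candidates (top view): red guard (337,209), yellow (195,208), purple look-alike (342,133) and blue look-alike (157,263). I choose the red one. The crop shows its lip towards the robot, and a projected outline fits at origin (0.529,-0.176), yaw 15°.

```bash
cat >> h.py <<'E'
from scipy.spatial.transform import Rotation as Ro
O=np.array([.5285,-.176,0]);YAW=np.radians(15)
ux=np.array([np.cos(YAW),np.sin(YAW),0]);uy=np.array([-np.sin(YAW),np.cos(YAW),0]);uz=np.array([0,0,1.])
def tgt(x,z,p,y=0):  # tip centre in unit mm, pitch below horizontal deg
    p=np.radians(p);d=np.cos(p)*ux-np.sin(p)*uz
    R=np.column_stack([d,uy,np.cross(d,uy)]);return O+(x*ux+y*uy)/1e3+uz*z/1e3-.008*d,R
def inc(x,z,p,y=0):
    s=r.sense();P,R=tgt(x,z,p,y);R0=s['ee_rot'];
    print("rot",Ro.from_matrix(R0.T@R).as_rotvec(degrees=True).round(1),"shift",(R0.T@(P-s['tcp_pos'])).round(4))
def st():
    s=r.sense();d=s['ee_rot'][:,0];q=s['tcp_pos']+.008*d-O
    print("t",round(s['time_s'],2),"tip unit mm",(np.array([q@ux,q@uy,q@uz])*1e3).round(1),"pitch",np.degrees(np.arcsin(-d[2])).round(1),"F",s['wrist_force'].round(1),s['gripper_width'])
E
python3 - <<'E'
from h import *
st();inc(-110,200,90);inc(-90,160,35)
print(tgt(-90,160,35))
E
```

```text
t 0.1 tip unit mm [-458.7 -317.6  221.6] pitch 89.9 F [ 0.5 -0.3  0.7] 0.9990731649220091
rot [ 0.6 -0.  -0.1] shift [0.0221 0.3142 0.3518]
rot [  0.5 -55.   -0.4] shift [0.0655 0.3139 0.3653]
(array([ 0.43523675, -0.20098981,  0.16458861]), array([[ 0.79124012, -0.25881905,  0.55403229],
       [ 0.21201215,  0.96592583,  0.14845251],
       [-0.57357644,  0.        ,  0.81915204]]))
```

>>> move_arm(increments=[0,-4,0,0,0.026,0.029,0,0,-8,0,0,0.052,0.058,0,0,-12,0,0,0.078,0.087,0,0,-16,0,0,0.104,0.116,0,0,-20,0,0,0.13,0.145,0,0,-24,0,0,0.156,0.174,0,0,-28,0,0,0.182,0.203,0,0,-32,0,0,0.208,0.232,0,0,-36,0,0,0.234,0.261,0,0,-40,0,0,0.26,0.29,0,0,-45,0,0,0.286,0.32,0,0,-50,0,0,0.314,0.345,0])

```text
time_s: 1.1
tcp_pos: [0.417, -0.205, 0.2312]
ee_rot: [[0.741, -0.269, 0.616], [0.206, 0.963, 0.173], [-0.639, -0.001, 0.769]]
wrist_force: [0.0, -0.1, -0.8]
gripper_width: 0.173
```

```bash
python3 -c "
from h import *
st();inc(-70,72,35)"
```

```text
t 1.1 tip unit mm [-109.1    0.9  226.1] pitch 39.7 F [ 0.  -0.1 -0.8] 0.17301671213425976
rot [ 0.4 -4.7 -0.4] shift [ 0.1286 -0.001  -0.0941]
```

>>> move_arm(increments=[0,-1,0,0.014,0,-0.01,0,0,-2,0,0.028,0,-0.02,0,0,-3,0,0.042,0,-0.03,0,0,-4,0,0.056,0,-0.04,0,0,-4.7,0,0.07,0,-0.05,0,0,-4.7,0,0.084,0,-0.06,0,0,-4.7,0,0.098,0,-0.07,0,0,-4.7,0,0.112,-0.001,-0.08,0,0,-4.7,0,0.122,-0.001,-0.09,0,0,-4.7,0,0.128,-0.001,-0.094,0,0,-4.7,0,0.128,-0.001,-0.094,0])

```text
time_s: 2.02
tcp_pos: [0.4517, -0.1974, 0.0741]
ee_rot: [[0.784, -0.268, 0.56], [0.221, 0.963, 0.152], [-0.58, 0.004, 0.815]]
wrist_force: [0.0, -0.7, 0.9]
gripper_width: 0.006
```

```bash
python3 -c "
from h import *
st();inc(-39,70,35)
show('side',230,100,350,200,5,'pics/s1.png')"
```

```text
t 2.02 tip unit mm [-73.2  -0.7  69.4] pitch 35.4 F [ 0.  -0.7  0.9] 0.0062259441391014705
rot [ 0.1 -0.4 -0.6] shift [0.0275 0.0005 0.0202]
```

View pics/s1.png

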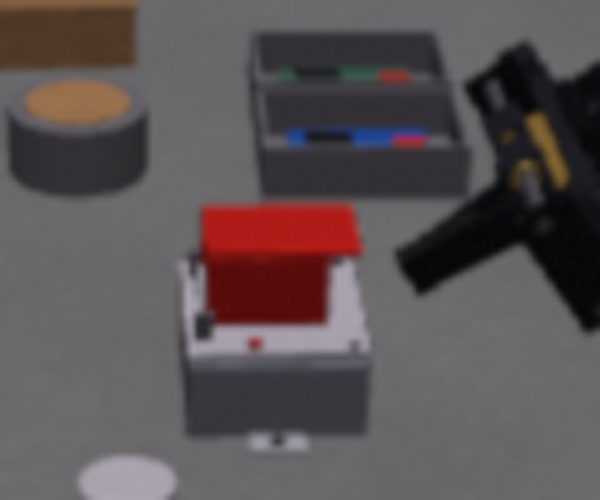

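>>> move_arm(increments=[0,0,0,0.005,0,0.0035,0,0,0,0,0.01,0,0.007,0,0,0,0,0.014,0,0.01,0,0,0,0,0.018,0,0.013,0,0,0,0,0.022,0,0.016,0,0,0,0,0.026,0,0.019,0,0,0,0,0.026,0,0.019,0])

```text
time_s: 2.65
tcp_pos: [0.4844, -0.1888, 0.0772]
ee_rot: [[0.787, -0.269, 0.556], [0.22, 0.963, 0.156], [-0.577, -0.001, 0.817]]
wrist_force: [1.1, 0.0, 0.2]
gripper_width: 0.006
```

```bash
python3 -c "
from h import *
st()
show('side',230,100,350,200,5,'pics/s2.png')
# path: corner(th)-> tip centre
for th in (0,.2,.4,.6,.8,1.0,1.2,1.4):
    c,s=np.cos(th),np.sin(th)
    # local point offset: lip underside near the wall
    a=np.array([-71,27]);x=35+a[0]*c+a[1]*s;z=58-a[0]*s+a[1]*c
    # lip end underside & corner
    print(th,'pt',round(x,1),round(z,1),'corner',(35-65*c+34*s).round(1),(58+65*s+34*c).round(1),'end',(35-81*c+34*s).round(1),(58+81*s+34*c).round(1))"
```

```text
t 2.65 tip unit mm [-39.4  -0.9  72.6] pitch 35.2 F [1.1 0.  0.2] 0.005666265777812753
0 pt -36.0 85.0 corner -30.0 92.0 end -46.0 92.0
0.2 pt -29.2 98.6 corner -21.9 104.2 end -37.6 107.4
0.4 pt -19.9 110.5 corner -11.6 114.6 end -26.4 120.9
0.6 pt -8.4 120.4 corner 0.6 122.8 end -12.7 131.8
0.8 pt 4.9 127.7 corner 14.1 128.3 end 3.0 139.8
1.0 pt 19.4 132.3 corner 28.5 131.1 end 19.8 144.5
1.2 pt 34.4 134.0 corner 43.1 130.9 end 37.3 145.8
1.4 pt 49.5 132.6 corner 57.5 127.8 end 54.7 143.6
```

View pics/s2.png

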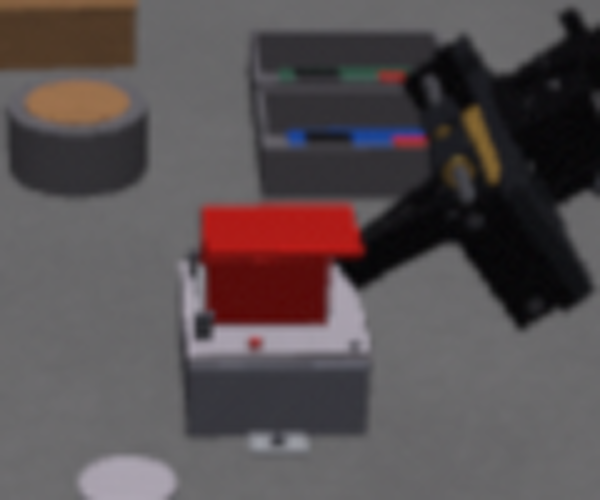

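```bash
cat > lift.py <<'E'
from h import *
def wp(th,p,e=4):
    c,s=np.cos(th),np.sin(th);q=np.radians(p)
    C=np.array([35-65*c+34*s,58+65*s+34*c])
    U=C+e*np.array([-c,s]);return U-9.5*np.array([np.sin(q),np.cos(q)])
if __name__=="__main__":
    s=r.sense();st()
    L=[(-36,83,35),(-33.4,93,35),(-22.4,106.5,35),(-15,112,35),(-8,116.5,35)]
    for th,p in ((.6,35),(.8,44),(1.0,54),(1.2,65),(1.35,72)):
        w=wp(th,p);L.append((w[0],w[1],p))
    for w in L: print(np.round(w,1),end=' ');inc(*w,-1)
E
python3 lift.py
```

```text
t 2.7 tip unit mm [-40.   -0.8  72.3] pitch 35.3 F [-0.4 -0.7  0.6] 0.005763780304661324
[-36  83  35] rot [ 0.4 -0.3 -0.5] shift [-0.0029 -0.0002  0.011 ]
[-33.4  93.   35. ] rot [ 0.4 -0.3 -0.5] shift [-0.0066 -0.0002  0.0206]
[-22.4 106.5  35. ] rot [ 0.4 -0.3 -0.5] shift [-0.0054 -0.0004  0.038 ]
[-15 112  35] rot [ 0.4 -0.3 -0.5] shift [-0.0026 -0.0005  0.0468]
[ -8.  116.5  35. ] rot [ 0.4 -0.3 -0.5] shift [ 0.0006 -0.0005  0.0545]
[ -8.2 117.2  35. ] rot [ 0.4 -0.3 -0.5] shift [-0.     -0.0005  0.055 ]
[  4.7 124.4  44. ] rot [ 0.4  8.7 -0.5] shift [ 0.0065 -0.0007  0.0695]
[ 18.6 128.8  54. ] rot [ 0.5 18.7 -0.4] shift [ 0.0156 -0.0009  0.0826]
[ 33.1 130.6  65. ] rot [ 0.5 29.7 -0.4] shift [ 0.027  -0.001   0.0937]
[ 44.  129.8  72. ] rot [ 0.5 36.7 -0.4] shift [ 0.0369 -0.0012  0.1002]
```

>>> move_arm(increments=[0,0,0,-0.0015,0,0.005,0,0,0,0,-0.003,0,0.011,0,0,0,0,-0.005,0,0.016,0,0,0,0,-0.0065,0,0.0205,0,0,0,0,-0.0065,0,0.026,0,0,0,0,-0.006,0,0.032,0,0,0,0,-0.0055,0,0.038,0,0,0,0,-0.0055,0,0.038,0])

```text
time_s: 3.37
tcp_pos: [0.5014, -0.1844, 0.1124]
ee_rot: [[0.787, -0.269, 0.555], [0.219, 0.963, 0.157], [-0.576, -0.002, 0.817]]
wrist_force: [-0.8, -0.2, -0.2]
gripper_width: 0.004
```

```bash
python3 -c "
from h import *
show('side',230,100,350,200,5,'pics/s3.png')"; python3 lift.py
```

```text
t 3.42 tip unit mm [-22.3  -0.8 107.1] pitch 35.2 F [ 0.   0.3 -0.4] 0.007230962976775637
[-36  83  35] rot [ 0.4 -0.2 -0.5] shift [ 0.0028  0.     -0.0276]
[-33.4  93.   35. ] rot [ 0.4 -0.2 -0.5] shift [-0.0009 -0.     -0.018 ]
[-22.4 106.5  35. ] rot [ 0.4 -0.2 -0.5] shift [ 0.0003 -0.0002 -0.0006]
[-15 112  35] rot [ 0.4 -0.2 -0.5] shift [ 0.0032 -0.0003  0.0082]
[ -8.  116.5  35. ] rot [ 0.4 -0.2 -0.5] shift [ 0.0063 -0.0004  0.0159]
[ -8.2 117.2  35. ] rot [ 0.4 -0.2 -0.5] shift [ 0.0057 -0.0004  0.0164]
[  4.7 124.4  44. ] rot [ 0.5  8.8 -0.4] shift [ 0.0123 -0.0005  0.0309]
[ 18.6 128.8  54. ] rot [ 0.5 18.8 -0.4] shift [ 0.0214 -0.0007  0.044 ]
[ 33.1 130.6  65. ] rot [ 0.5 29.8 -0.3] shift [ 0.0328 -0.0009  0.0551]
[ 44.  129.8  72. ] rot [ 0.6 36.8 -0.3] shift [ 0.0427 -0.001   0.0616]
```

View pics/s3.png

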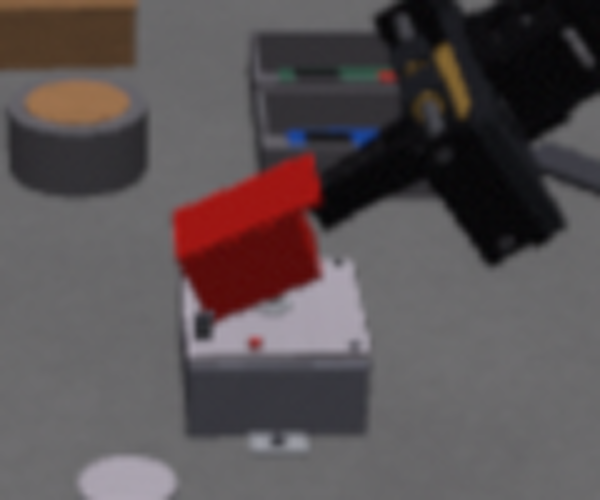

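Guard is about 0.4 rad up, with the finger seated under the lip (crop 320,195) and negligible force. Continuing along the arc.

>>> move_arm(increments=[0,0,0,0.0032,0,0.008,0,0,0,0,0.006,0,0.0163,0,0,4.5,0,0.009,0,0.0235,0,0,9,0,0.0123,0,0.031,0,0,14,0,0.0168,0,0.0375,0,0,19,0,0.0214,0,0.044,0,0,24.5,0,0.027,0,0.0495,0,0,30,0,0.033,0,0.055,0,0,34,0,0.038,0,0.0585,0,0,37,0,0.043,0,0.0615,0,0,37,0,0.043,0,0.0615,0])

```text
time_s: 4.33
tcp_pos: [0.5696, -0.1649, 0.1372]
ee_rot: [[0.291, -0.269, 0.918], [0.079, 0.963, 0.258], [-0.954, -0.003, 0.301]]
wrist_force: [-0.8, -0.4, -0.8]
gripper_width: 0.003
```

```bash
python3 -c "
from h import *
show('side',230,80,350,180,5,'pics/s4.png');st();inc(52,130,75);inc(20,160,75);inc(-60,160,75)"
```

```text
t 4.38 tip unit mm [ 47.7  -0.2 130.1] pitch 72.6 F [3.7 0.  1. ] 0.004895650811548952
rot [0.9 2.4 0.1] shift [0.0014 0.0001 0.0044]
rot [0.9 2.4 0.1] shift [-0.0368  0.0004 -0.0171]
rot [0.9 2.4 0.1] shift [-0.0608  0.0015 -0.0934]
```

View pics/s4.png

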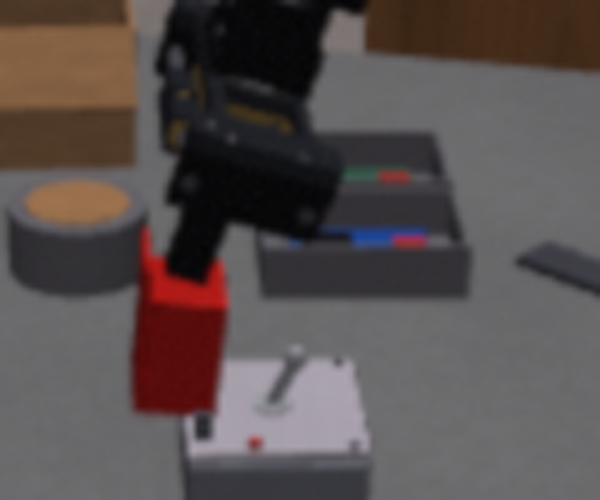

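>>> move_arm(increments=[0,0,0,-0.015,0,0,0,0,0,0,-0.03,0,-0.005,0,0,1,0,-0.045,0,-0.015,0,0,2,0,-0.06,0,-0.035,0,0,2.4,0,-0.061,0,-0.055,0,0,2.4,0,-0.061,0,-0.075,0,0,2.4,0,-0.061,0,-0.0934,0,0,2.4,0,-0.061,0,-0.0934,0])

```text
time_s: 5.05
tcp_pos: [0.4605, -0.1942, 0.1641]
ee_rot: [[0.25, -0.266, 0.931], [0.073, 0.964, 0.256], [-0.966, 0.004, 0.26]]
wrist_force: [-1.0, 1.3, -0.2]
gripper_width: 0.005
```

```bash
python3 -c "
from h import *
show('side',230,80,350,180,5,'pics/s5.png');st();inc(-48,66,75,0);inc(-27.6,66,75);inc(-3.6,66,75)"
```

```text
t 5.1 tip unit mm [-66.2  -0.8 157.5] pitch 74.8 F [ 0.3  0.8 -0.5] 0.006038477295914506
rot [ 0.4  0.2 -0.2] shift [ 0.093   0.0005 -0.0064]
rot [ 0.4  0.2 -0.2] shift [0.0984 0.0004 0.0132]
rot [ 0.4  0.2 -0.2] shift [0.1047 0.0002 0.0364]
```

View pics/s5.png

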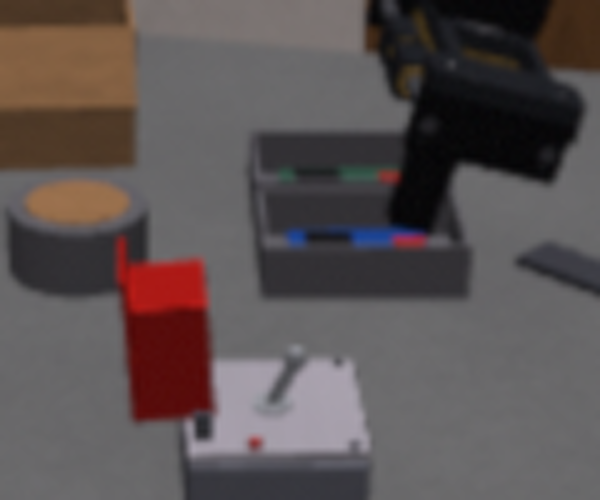

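>>> move_arm(increments=[0,0,0,0.016,0,-0.001,0,0,0,0,0.032,0,-0.002,0,0,0,0,0.048,0,-0.003,0,0,0,0,0.064,0,-0.004,0,0,0,0,0.08,0,-0.005,0,0,0,0,0.093,0,-0.0064,0,0,0,0,0.0955,0,0.003,0,0,0,0,0.098,0,0.012,0,0,0,0,0.098,0,0.012,0])

```text
time_s: 5.85
tcp_pos: [0.5037, -0.1841, 0.0755]
ee_rot: [[0.256, -0.27, 0.928], [0.07, 0.963, 0.261], [-0.964, -0.002, 0.266]]
wrist_force: [-0.2, -0.3, -0.3]
gripper_width: 0.006
```

```bash
python3 -c "
from h import *
show('side',230,80,350,180,5,'pics/s6.png');st();inc(-16,67,75);inc(-3.6,66,75)"
```

```text
t 5.9 tip unit mm [-24.8  -1.2  67.8] pitch 74.6 F [-0.5 -1.1  0. ] 0.0031430790242261797
rot [ 0.6  0.4 -0.1] shift [0.0031 0.0011 0.0083]
rot [ 0.6  0.4 -0.1] shift [0.0074 0.0009 0.02  ]
```

View pics/s6.png

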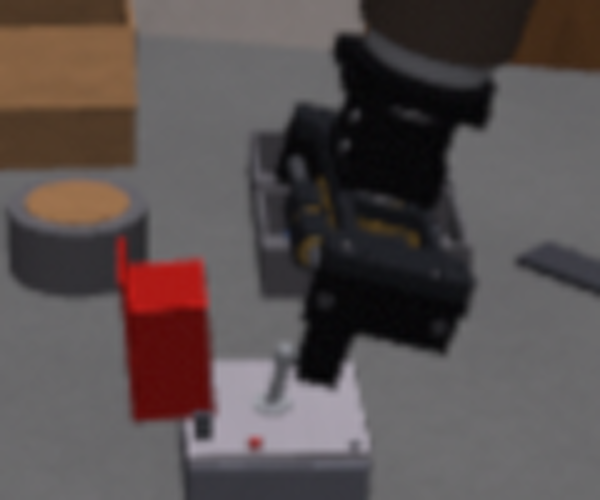

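>>> move_arm(increments=[0,0,0,0.0015,0.0005,0.004,0,0,0,0,0.003,0.0005,0.008,0,0,0,0,0.004,0.0005,0.011,0,0,0,0,0.0052,0.0005,0.014,0,0,0,0,0.006,0.0005,0.0165,0,0,0,0,0.007,0.0005,0.0185,0,0,0,0,0.0072,0.0005,0.0195,0,0,0,0,0.0072,0.0005,0.0195,0])

```text
time_s: 6.57
tcp_pos: [0.52, -0.1785, 0.0728]
ee_rot: [[0.253, -0.268, 0.929], [0.071, 0.963, 0.259], [-0.965, 0.0, 0.263]]
wrist_force: [-3.8, -1.4, 3.9]
gripper_width: 0.007
```

```bash
python3 -c "
from h import *
show('side',230,80,350,180,5,'pics/s7.png');st();inc(-1.6,66,75);inc(0.4,66,75)"
```

```text
t 6.62 tip unit mm [-6.7 -0.2 65.1] pitch 74.7 F [-4.3 -1.8  2.9] 0.0026549004916373168
rot [ 0.5  0.3 -0.2] shift [0.0005 0.0001 0.0052]
rot [ 0.5  0.3 -0.2] shift [0.001  0.0001 0.0071]
```

View pics/s7.png

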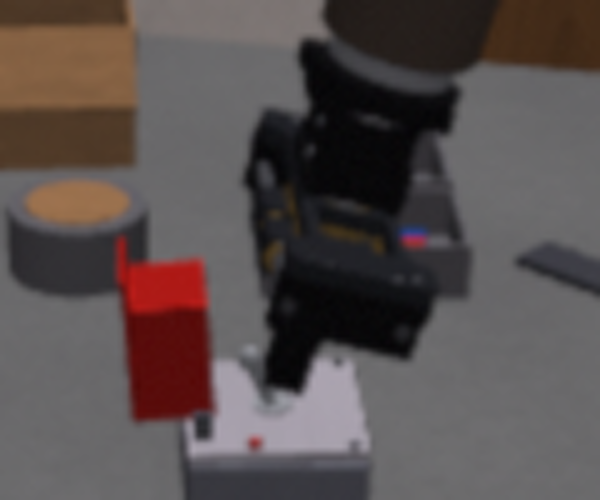

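>>> move_arm(increments=[0,0,0,0,0,0.001,0,0,0,0,0,0.002,0,0,0,0,0,0.003,0,0,0,0,0,0.003,0,0,0,0,0,0.003,0])

```text
validation failed for argument at $.in...
```

```bash
python3 -c "
from h import *
st()"
```

```text
t 6.62 tip unit mm [-6.7 -0.2 65.1] pitch 74.7 F [-4.3 -1.8  2.9] 0.0026549004916373168
```

>>> move_arm(increments=[0,0,0,0,0,0.001,0,0,0,0,0,0,0.002,0,0,0,0,0,0,0.003,0,0,0,0,0,0,0.003,0,0,0,0,0,0,0.003,0])

```text
time_s: 7.03
tcp_pos: [0.5206, -0.178, 0.0728]
ee_rot: [[0.249, -0.268, 0.931], [0.071, 0.963, 0.258], [-0.966, 0.002, 0.259]]
wrist_force: [-8.6, -3.9, 5.4]
gripper_width: 0.007
```

```bash
python3 -c "
from h import *
st()"
```

```text
t 7.03 tip unit mm [-6.1  0.1 65.1] pitch 75.0 F [-8.6 -3.9  5.4] 0.007065909580130021
```

>>> move_arm(increments=[0,0,0,-0.003,0,-0.012,0,0,0,0,-0.0065,0,-0.024,0,0,0,0,-0.023,0,-0.022,0,0,0,0,-0.045,0,-0.016,0,0,0,0,-0.07,0,-0.008,0,0,0,0,-0.095,0,0,0,0,0,0,-0.1125,0,0.0045,0,0,0,0,-0.1125,0,0.0045,0])

```text
time_s: 7.7
tcp_pos: [0.5012, -0.1848, 0.1883]
ee_rot: [[0.264, -0.269, 0.926], [0.069, 0.963, 0.26], [-0.962, -0.005, 0.273]]
wrist_force: [-0.1, -0.5, 0.3]
gripper_width: 0.005
```

```bash
python3 -c "
from h import *
show('side',230,80,350,180,5,'pics/s8.png');st();inc(40,195,80);inc(112,185,80);inc(112,112,80)"
```

```text
t 7.75 tip unit mm [-27.6  -0.7 178.1] pitch 74.3 F [-0.7 -0.3 -0.3] 0.0038664577704332795
rot [ 0.6  5.7 -0. ] shift [ 0.002  -0.      0.0704]
rot [ 0.6  5.7 -0. ] shift [ 0.0311 -0.0007  0.137 ]
rot [ 0.6  5.7 -0. ] shift [ 0.1014 -0.0006  0.1174]
```

View pics/s8.png

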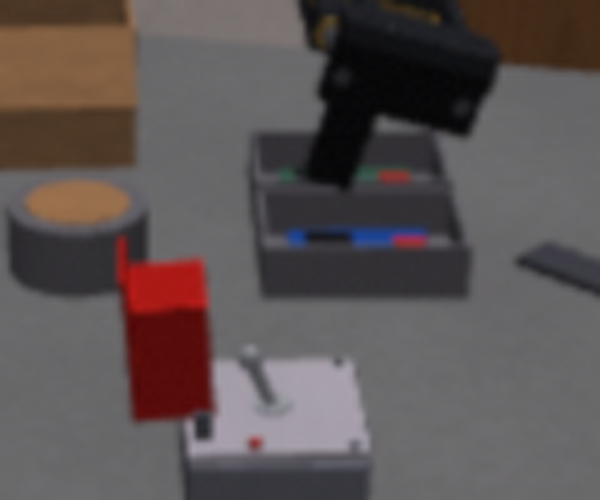

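```bash
python3 -c "
from h import *
U=unit(O,YAW)
q=proj('side',U(np.array([[-14,0,77],[10,0,77],[-2,0,50],[6.9,0,78.6]])/1e3))
print(((q-[230,80]+.5)*5).round(0)); print(ray('top',(342,133),.096))"
```

```text
[[292. 364.]
 [246. 365.]
 [267. 410.]
 [252. 362.]]
[ 0.72517173 -0.18967877  0.096     ]
```

>>> move_arm(increments=[0,1,0,0.001,0,0.017,0,0,2,0,0.001,0,0.035,0,0,3,0,0.002,0,0.053,0,0,4,0,0.002,0,0.07,0,0,5,0,0.01,0,0.092,0,0,5.7,0,0.02,0,0.115,0,0,5.7,0,0.031,0,0.137,0,0,5.7,0,0.031,0,0.137,0])

```text
time_s: 8.42
tcp_pos: [0.6364, -0.1451, 0.1859]
ee_rot: [[0.158, -0.27, 0.95], [0.046, 0.963, 0.266], [-0.986, 0.001, 0.165]]
wrist_force: [0.0, -0.6, 0.2]
gripper_width: 0.005
```

```bash
python3 -c "
from h import *
A=show('side',230,60,350,180,4,'x.png');B=show('top',290,110,390,230,4,'x.png');A=A[:480];cv2.imwrite('pics/s9.png',cv2.resize(np.hstack([A,B]),(790,431)));st();inc(110,112,80);inc(30,112,80)"
```

```text
t 8.52 tip unit mm [110.5   1.8 179.1] pitch 80.6 F [-0.8 -0.7 -1.2] 0.0037229693250409165
rot [ 0.6 -0.6 -0.2] shift [ 0.0661 -0.0019 -0.0115]
rot [ 0.6 -0.6 -0.2] shift [ 0.053  -0.0011 -0.0904]
```

View pics/s9.png

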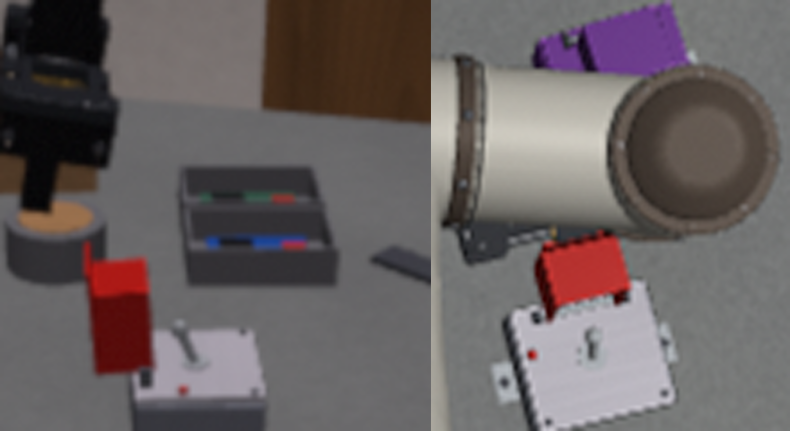

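>>> move_arm(increments=[0,0,0,0.016,0,-0.003,0,0,0,0,0.032,-0.001,-0.006,0,0,0,0,0.048,-0.001,-0.009,0,0,0,0,0.066,-0.002,-0.0115,0,0,0,0,0.064,-0.002,-0.021,0,0,0,0,0.064,-0.002,-0.021,0])

```text
time_s: 9.02
tcp_pos: [0.6218, -0.1518, 0.1218]
ee_rot: [[0.156, -0.267, 0.951], [0.045, 0.964, 0.263], [-0.987, 0.002, 0.163]]
wrist_force: [-0.2, -0.8, 1.0]
gripper_width: 0.004
```

```bash
python3 -c "
from h import *
show('side',210,80,330,180,5,'pics/s10.png');st();inc(75,112,80);inc(30,115,80)"
```

```text
t 9.07 tip unit mm [ 99.4  -1.3 115.6] pitch 80.4 F [-0.4  0.5 -0.2] 0.005103396516150243
rot [ 0.5 -0.4 -0.1] shift [-0.0005  0.0015 -0.0247]
rot [ 0.5 -0.4 -0.1] shift [-0.011   0.0019 -0.0686]
```

View pics/s10.png

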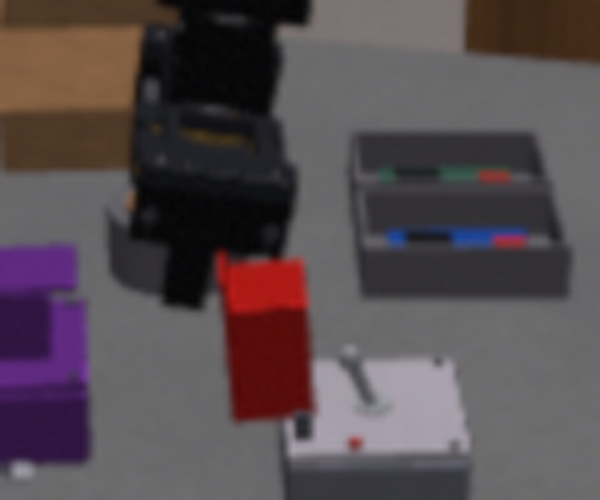

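>>> move_arm(increments=[0,0,0,-0.001,0.001,-0.006,0,0,0,0,-0.002,0.001,-0.012,0,0,0,0,-0.003,0.001,-0.018,0,0,0,0,-0.004,0.001,-0.024,0,0,0,0,-0.005,0.001,-0.03,0,0,0,0,-0.006,0.001,-0.036,0,0,0,0,-0.007,0.001,-0.042,0,0,0,0,-0.008,0.001,-0.048,0,0,0,0,-0.009,0.001,-0.053,0,0,0,0,-0.01,0.001,-0.058,0,0,0,0,-0.01,0.001,-0.058,0])

```text
time_s: 9.98
tcp_pos: [0.5667, -0.1663, 0.1229]
ee_rot: [[0.159, -0.268, 0.95], [0.045, 0.963, 0.264], [-0.986, 0.001, 0.166]]
wrist_force: [-0.5, 0.0, -0.0]
gripper_width: 0.005
```

```bash
python3 -c "
from h import *
show('side',210,80,330,180,5,'pics/s11.png');st();inc(30,115,80)"
```

```text
t 10.03 tip unit mm [ 41.4  -0.6 115.1] pitch 80.4 F [-0.1  0.9 -0.4] 0.0076891764530986825
rot [ 0.5 -0.4 -0.1] shift [-0.0018  0.0008 -0.0113]
```

View pics/s11.png

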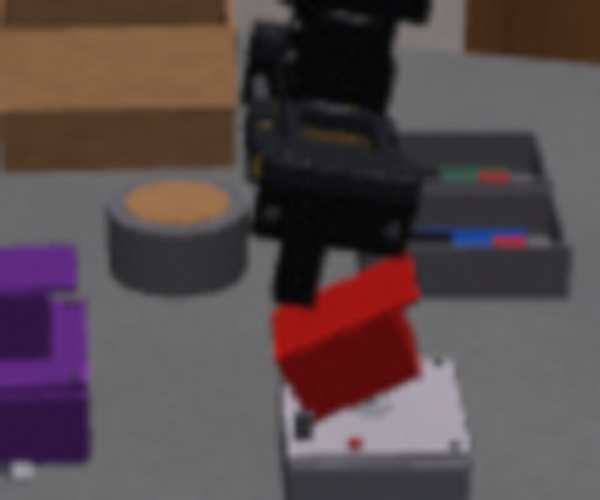

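>>> move_arm(increments=[0,0,0,-0.01,0,0,0,0,0,0,-0.03,0,0,0,0,0,0,-0.05,0,0,0,0,0,0,-0.075,0,0,0,0,0,0,-0.1,0,-0.02,0,0,0,0,-0.12,0,-0.045,0,0,0,0,-0.12,0,-0.075,0,0,0,0,-0.12,0,-0.105,0,0,0,0,-0.12,0,-0.135,0,0,0,0,-0.12,0,-0.15,0,0,0,0,-0.12,0,-0.15,0])

```text
time_s: 10.95
tcp_pos: [0.4037, -0.2115, 0.2168]
ee_rot: [[0.16, -0.267, 0.95], [0.045, 0.964, 0.263], [-0.986, 0.0, 0.167]]
wrist_force: [0.5, 0.1, 0.3]
gripper_width: 0.007
```

```bash
python3 -c "
from h import *
im=r.capture('side');tp=r.capture('top')
show('side',0,0,512,384,1.5,'pics/f1.png',im);cv2.imwrite('pics/f2.png',cv2.cvtColor(tp,cv2.COLOR_RGB2BGR))
a=cv2.cvtColor(cv2.imread('pics/side0.png'),cv2.COLOR_BGR2RGB).astype(int)
d=np.abs(im.astype(int)-a).sum(2)
for n,(x0,y0,x1,y1) in dict(red=(260,135,308,190),yel=(215,215,285,295),spool=(190,180,225,212),tin=(240,185,270,212),pl=(275,208,348,235)).items(): print(n,(d[y0:y1,x0:x1]>60).sum())
st()"
```

```text
red 0
yel 0
spool 0
tin 0
pl 0
t 11.05 tip unit mm [-125.2   -2.9  209.6] pitch 80.3 F [-0.2  0.3  1.8] 0.008239862956522265
```

View pics/f1.png

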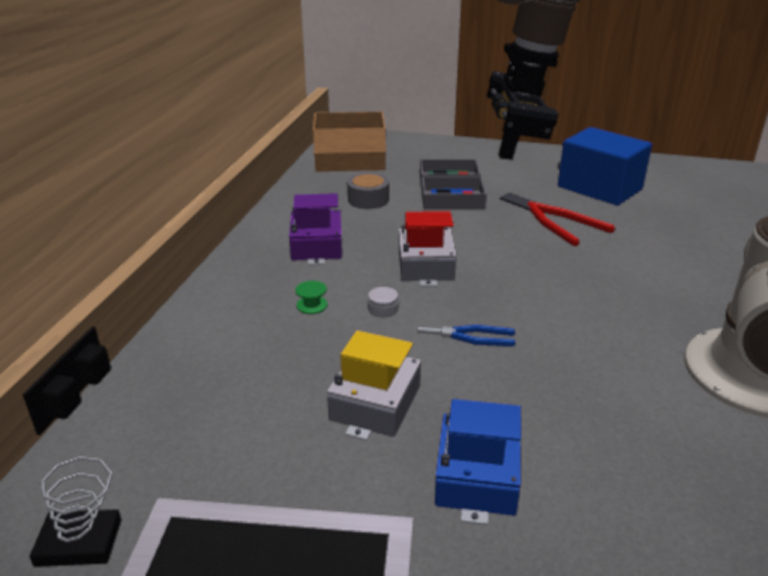

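The red guard is shut, at the same pixels as in the start picture. The bystanders and yellow switch show no change, and the arm is clear of everything. Handing in.

```bash
python3 -c "
from station import r
print(r.finish_job())"
```

```text
the job is handed in; nothing more can be done
None
```

The soldering supply is switched on and its red guard is shut again. I handed the job in at about 11 s of the 48 s allowed; no verdict was reported.

- **What I did:** I kept the fingers closed and used them as a single fingertip. It lifted the red guard by its lip until the guard stayed up by itself. It then pushed the toggle to the back until it met its stop, and tipped the guard forward from behind so it dropped shut.
- **Forces:** The highest wrist force I read was about 11 N, with the toggle against its stop. During the lift I read no more than about 4 N. These are readings between moves, so a brief peak could have been missed.
- **Toggle:** With the guard up, the pictures showed it leaning to the back. Its ball had moved about 44 px against about 46 px expected for full travel. The force rose with almost no further movement, so I take it to be on its stop. It is hidden now that the guard is shut.
- **Last checks:** Compared with the start in the side picture, the red guard area, the yellow switch, spool, tin and pliers showed no changed pixels above the threshold. The arm was clear of everything. No check failed or disagreed.

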